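# Raise a sunk glaze sample tube and press it into the one rack well that still gives

### The job

In the pottery studio, the glaze sample tube has sunk out of reach in the lifting stand: press the stand's rubber-padded lever down to its stop to raise it, then take the tube out. Move it to the wooden rack: of the three free wells only one still has a working floor that sinks stiffly when you push on it (the other two are gummed solid and look the same), so find that one by feel and press the tube down in it until it is fully home, upright and as deep as its neighbour. Leave the neighbouring tube, mug, jar and bowl where they are, and let go of everything.

Things in the scene. Friction and masses are not known exactly. Their poses are not given: they have to be found in the camera images.
- tube: capped glaze sample tube, white with a grey ribbed cap that has a white top, a plain rigid cylinder 24 mm in diameter and 90 mm long, about 60 g. Origin at the centre of its flat underside, z along its length to the cap. At the start it stands in the stand's hole with its cap 2 mm below the block's top, so it cannot be gripped until raised.
- stand: fixed lifting stand: a wooden block 50 mm (x) by 76 mm (y) with its top at 109 mm above the bench, having one vertical through hole 26 mm in diameter at the centre. Origin on the bench under the hole's axis; x points away from the lever's pad (the pad is about 123 mm out on the -x side), z up. Nothing of the stand near the pad is higher than 45 mm apart from the lever itself.
- stand_mouth (a point): centre of the mouth of the stand's hole, at the block's top, 109 mm above the bench; axes as stand.
- lever (a joint): see-saw lever of the stand, rad: 0 as it starts (pad up, tube sunk), 0.74 at its stop (pad down). Pressing the pad swings it about a pivot 55 mm to the -x side of the hole's axis, 31 mm above the bench; its other end then lifts the tube by 40 mm, so that the cap ends 38 mm above the block. It is stiff (about 5 N on the pad) and stays where it is left.
- lever_pad (a point): top of the lever's pad, a black rubber roller 22 mm in diameter and 50 mm long along the stand's y; moves with the lever (this point turns with it). At the start it is 82 mm above the bench; at the stop the pad's top is about 26 mm above the bench and the pad's axis 132 mm to the -x side of the hole's axis.
- rack: fixed light wooden rack block 60 mm (x) by 210 mm (y) by 80 mm high, with four vertical wells 26 mm in diameter (2 mm chamfers), 50 mm apart along its y. Origin on the bench under its centre, z up. Well 0 (y = -75 mm) holds the neighbour tube; wells 1 to 3 (y = -25, 25, 75 mm) are free. A tube at home has its underside 12 mm and its cap 102 mm above the bench, 22 mm above the rack.
- well0 (a point): centre of the mouth of the taken well 0, at the rack's top, 80 mm above the bench; axes as rack.
- well1 (a point): centre of the mouth of free well 1, 80 mm above the bench; axes as rack. A cork floor disc lies 22 mm below the mouth. In one of wells 1 to 3, a different one each time, this floor slides down 46 mm under a push of about 5 to 8 N and does not spring back; in the other two it is stuck fast. They look alike.
- well2 (a point): centre of the mouth of free well 2, 80 mm above the bench; axes as rack. A cork floor disc lies 22 mm below the mouth. In one of wells 1 to 3, a different one each time, this floor slides down 46 mm under a push of about 5 to 8 N and does not spring back; in the other two it is stuck fast. They look alike.
- well3 (a point): centre of the mouth of free well 3, 80 mm above the bench; axes as rack. A cork floor disc lies 22 mm below the mouth. In one of wells 1 to 3, a different one each time, this floor slides down 46 mm under a push of about 5 to 8 N and does not spring back; in the other two it is stuck fast. They look alike.
- neighbour: a second tube just like the first, already home in well 0, its cap 22 mm above the rack. Leave it alone. Origin at the centre of its underside.
- mug: bystander: terracotta mug, 80 mm across, 95 mm high, handle on its +y side. Origin under its centre.
- jar: bystander: glazed jar with a white lid, 72 mm across, 100 mm high. Origin under its centre.
- bowl: bystander: white bowl, 110 mm across, 50 mm high. Origin under its centre.
Things that resemble listed ones, but are neither listed nor needed, are in the scene too. What is shaped like the stand but green or turquoise is not meant.

How it is judged:
On the way, in this order (a step that is already met when the one before it is completed fails the run):
1. the lever is pressed down to its stop (joint above 0.66 rad) with the tube still in the stand's hole (value of joint lever above 0.66 rad and horizontal distance between tube and stand_mouth below 0.006 m and z of tube in the frame of stand above 0.045 m), for 0.1 s.
2. the tube is taken out of the stand: its underside more than 112 mm above the bench (height (world z) of tube above 0.112 m), for 0.05 s.
At the end, for the whole second after the job is handed in: The tube stands upright (within 0.08 rad) and at rest in one of the free wells 1 to 3, within 5 mm of the well's axis and fully home: its underside less than 18 mm above the bench (home is 12 mm). The neighbour is still home in well 0 (within 6 mm of the axis, underside below 18 mm) ((horizontal distance between tube and well1 below 0.005 m or horizontal distance between tube and well2 below 0.005 m or horizontal distance between tube and well3 below 0.005 m) and z of tube in the frame of rack between 0.005 and 0.018 m and angle between tube's own z axis and vertical below 0.08 rad and linear speed of tube below 0.01 m/s and horizontal distance between neighbour and well0 below 0.006 m and z of neighbour in the frame of rack below 0.018 m); the robot touches nothing.
It fails at once if the neighbour tube is moved more than 12 mm (distance of neighbour from where it was at the start of the episode above 0.012 m).
It fails at once if the mug, jar or bowl is moved more than 25 mm (distance of any of mug, jar, bowl from where it was at the start of the episode above 0.025 m).
It also fails if it takes over 58 s, if anything falls off the work surface, if the arm or the gripper's body presses on something with over 40 N, if the wrist force passes 120 N, or if a joint passes its speed limit or range.

### The arm

A 7-joint arm with a two-finger parallel gripper is mounted at the origin on the work surface. World frame = base frame: x ahead of the robot, y to its left, z up, the work surface at z = 0. Lengths are in m, angles in rad, forces in N, time in s.
With the tool pointing down it reaches from about 0.4 to 0.925 m from the base axis. Payload 5.6 kg.
Tool frame: the origin (TCP) lies on the centre line of the jaws, within the pads' length; the fingertips stand 19 mm ahead of it and the grasp point (between the pads) is the TCP (tips_ahead is the distance from the TCP to the fingertips, in m); z points along the fingers, y is the line along which they close (so a half turn about z gives the same grasp; the last joint's range is limited). The gripper opens to 85 mm and grips with 20 to 120 N. Pads are 22 mm wide; open, the fingers measure 114 mm over their backs; the gripper's body (76 mm by 85 mm) begins 54 mm behind the grasp point. The pads swing forward as they close: fully open they stand 13 mm farther back than shut.
Start: joints at [1.092, 0.468, -0.012, 1.603, 0.006, 1.071, -0.056], TCP at [0.274, -0.589, 0.25] pointing down, gripper open.
Joint ranges: [-2.53, 2.53], [-0.31, 2.02], [-1.57, 1.55], [0.28, 2.44], [-1.29, 4.43], [0.15, 1.84], [-2.92, 2.92]. Speed limits (rad/s): [2.57, 2.57, 3.14, 3.14, 3.14, 3.14, 3.14].

### API

Orientations are given as [roll, pitch, yaw] about the fixed x, y, z axes, in that order (R = Rz(yaw) Ry(pitch) Rx(roll)).
In Python, from workcell import * gives the robot as it stands.
- The arm moves only by the tool step_arm, never from a script. Its argument "deltas" is a list that holds one entry, the list of rows, each a list of 5 numbers: the shift along the tool's x, y, z as a fraction of full scale, then the turn about the tool's z as a fraction of full scale, then the opening, from 0 (shut) to 1 (fully open). A call has 1 to 20 rows; each row is the pose to reach, as a shift and turn from the pose commanded when the call began, along the tool's axes at that moment, turning the shorter way round; what a row does not reach only later rows make up. Full scale, the value 1, is 0.3 m for a shift and 360 degrees for a turn. A row lasts 1/12 s, in which the tool goes at most 41.7 mm and 7.16 degrees, less where a joint would pass 70% of its speed; a pose out of reach is approached as far as the arm can. A call with a number of a shift or a turn outside -1 to 1 is refused whole. A call with a gripper value outside its range is refused whole. The fingers move at their own pace and stop on an object; the grip force is fixed at half the most. Time passes only in rows, so rows that repeat a pose let the fingers close. It gives the time, the measured TCP pose, the force, the opening and the grip force at its end, in the units of the state.
- get_obs(): the state, without advancing time (a new reading comes with each control period).
- snapshot(name): name is "side" or "top" or "wrist"; returns a dict with "frame" (400x640x3 uint8, red, green, blue), "intrinsics" (3x3 intrinsics, pixels), "k1" (the pictures are not rectified: a ray, as slopes to the right and down, at radius r is drawn at 1 + k1 r^2 times it, then the intrinsics apply), "camera_from_world" (4x4, takes a point from world to camera coordinates). Camera axes: x right, y down, z forward; pixel columns grow to the right and rows downward; lengths in m; the calibration is good to about 2 mm. A picture is of the moment at which its call begins. There is no depth.
- job_done(): hands the job in; it is judged then, once.
The state is a dict: "clock": time; "joints": joint angles; "joint_velocities": joint speeds; "joint_efforts": joint torques, N m; "tool_pos": TCP position; "tcp_rot": TCP orientation; "force": force on the tool from outside, world axes, zero at the start; "wrist_torque": the same for the moment, N m; "opening": finger opening in m; "finger_force": force on a finger pad.
Only numpy, scipy, OpenCV 4.12 (cv2) and the standard library are available. Lean on these libraries where they do the work, as an engineer would, in place of code of your own. Each camera call takes 0.05 s, during which the arm holds its last target. There are 200 camera calls.

## Working session

There is one attempt and no reset: what is moved stays moved. The work goes in short steps, Python scripts to look and compute and a tool call to move; the robot and the scene stay as the last step left them, time stands still between calls to the robot, and variables do not carry over. Pictures are saved under pics/ and viewed, at most 10 in all, crops included, and the job is handed in when it is done.

Besides the shell and the picture viewer there is one more tool, called after ">>>" as a command line: name --argument value ..., lists and objects as JSON in quotes. step_arm: Moves the arm, as the interface text tells. Shift numbers are shares of 0.3 m and turn numbers shares of 360 degrees, none past 1 either way. Its arguments: {"type":"object","properties":{"deltas":{"type":"array","items":{"type":"array","items":{"type":"array","items":{"type":"number"}}}}},"required":["deltas"]}

```bash
mkdir -p pics; python3 - <<'E'
from workcell import *
import cv2,numpy as np,pickle
d={n:snapshot(n) for n in("top","side")}
pickle.dump(d,open('s0.pkl','wb'))
for n in d:
    cv2.imwrite(f'pics/{n}0.png',d[n]['frame'][:,:,::-1]); print(n,d[n]['intrinsics'],d[n]['k1'],np.round(d[n]['camera_from_world'],4))
o=get_obs();print(o)
E
```

```text
top [[439.62081206   0.         314.41852674]
 [  0.         439.62081206 198.4068797 ]
 [  0.           0.           1.        ]] -0.037188667201495926 [[-0.0142 -0.9998 -0.0131  0.0573]
 [-0.998   0.015  -0.0613  0.5855]
 [ 0.0615  0.0122 -0.998   1.1621]
 [ 0.      0.      0.      1.    ]]
side [[490.07226943   0.         320.60932099]
 [  0.         490.07226943 197.06682546]
 [  0.           0.           1.        ]] -0.0983146242873774 [[-0.9955 -0.0952 -0.0045  0.5959]
 [-0.0433  0.4943 -0.8682  0.0646]
 [ 0.0849 -0.8641 -0.4962  1.5032]
 [ 0.      0.      0.      1.    ]]
{'clock': 0.1, 'joints': array([ 1.09199395,  0.46833931, -0.01162325,  1.60355107,  0.00599819,
        1.07137929, -0.05629527]), 'joint_velocities': array([-0.00172158, -0.00150343, -0.00043246, -0.00144572, -0.00010869,
       -0.00054735,  0.00093534]), 'joint_efforts': array([ 9.74361428e-04, -5.33524096e+01,  2.17002392e-02, -2.51968181e+01,
        1.15555231e-02,  4.26707542e-03, -4.24299699e-06]), 'tool_pos': array([ 0.27414131, -0.58883338,  0.2493929 ]), 'tcp_rot': array([-3.13995379e+00,  1.06527356e-04,  4.35760207e-01]), 'force': array([-0.31841258, -0.34341691, -0.60153474]), 'wrist_torque': array([-0.03994121,  0.03361662,  0.0542495 ]), 'finger_force': 0.0, 'opening': 0.08563303926439622}
```

View pics/top0.png

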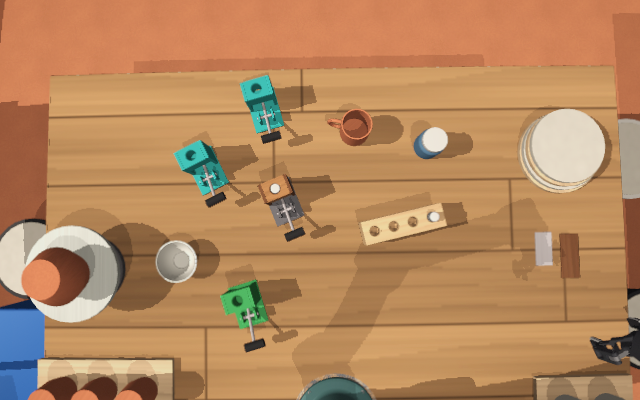

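View pics/side0.png

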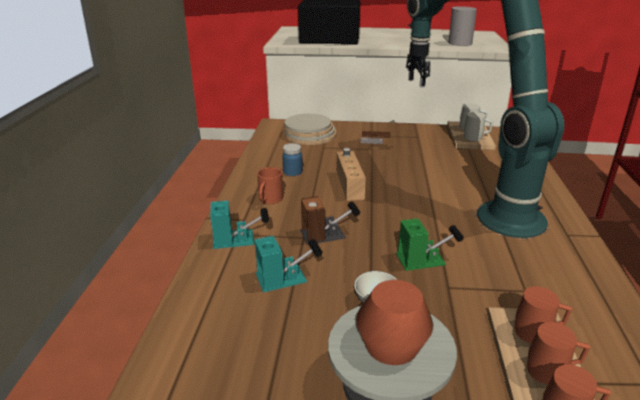

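The top view shows the brown stand with its white cap at (275,188) and its pad at (293,235). The rack wells are at about (375,231), (394,226) and (413,221), with the neighbour at (434,216). The side view agrees.

```bash
cat > h.py <<'E'
import cv2,numpy as np
def ray(s,uv):
    K=s['intrinsics'];p=(np.array(uv,float)-K[:2,2])/[K[0,0],K[1,1]]
    q=p.copy()
    for _ in range(20): q=p/(1+s['k1']*(q@q))
    T=s['camera_from_world'];R=T[:3,:3]
    return -R.T@T[:3,3], R.T@np.array([q[0],q[1],1])
def onz(s,uv,z):
    o,d=ray(s,uv); return o+d*(z-o[2])/d[2]
def proj(s,P):
    T=s['camera_from_world'];c=T[:3,:3]@np.array(P,float)+T[:3,3];q=c[:2]/c[2]
    q=q*(1+s['k1']*(q@q));K=s['intrinsics'];return q*[K[0,0],K[1,1]]+K[:2,2]
def blobs(mask,roi,lo,hi):
    x0,y0,x1,y1=roi;m=np.zeros_like(mask);m[y0:y1,x0:x1]=mask[y0:y1,x0:x1]
    n,_,st,c=cv2.connectedComponentsWithStats(m.astype(np.uint8))
    return [(c[i].round(2),int(st[i,4]),st[i,:4].tolist()) for i in range(1,n) if lo<=st[i,4]<=hi]
E
python3 - <<'E'
import pickle;from h import *
s=pickle.load(open('s0.pkl','rb'))['top'];f=s['frame']
hsv=cv2.cvtColor(f,cv2.COLOR_RGB2HSV);S,V=hsv[...,1],hsv[...,2]
def show(t,m,roi,z,lo=15,hi=600):
    for c,a,b in blobs(m,roi,lo,hi): print(t,c,a,b,onz(s,c,z).round(4))
show('cap',(S<60)&(V>150),(255,170,300,210),.107)
show('neigh',(S<60)&(V>150),(420,200,450,230),.102)
show('pad',(V<50),(275,220,310,245),.071)
g=V
show('rack',((S<140)&(V>190)),(350,190,460,255),.08,100,3000)
show('well',(V<140),(364,205,428,242),.08,10,300)
cv2.imwrite('pics/crop.png',cv2.resize(f[165:255,250:460,::-1],None,fx=3.8,fy=3.8,interpolation=cv2.INTER_CUBIC))
E
```

```text
cap [274.68 187.99] 75 [270, 184, 10, 9] [0.6083 0.1463 0.107 ]
cap [286.22 207.22] 27 [282, 204, 10, 6] [0.5599 0.118  0.107 ]
neigh [433.98 216.44] 81 [429, 212, 11, 10] [ 0.5317 -0.2489  0.102 ]
pad [292.59 231.34] 32 [285, 228, 17, 8] [0.4995 0.1051 0.071 ]
pad [295.25 236.21] 24 [287, 233, 17, 8] [0.487  0.0984 0.071 ]
rack [355.04 236.23] 165 [350, 229, 13, 15] [ 0.4851 -0.0534  0.08  ]
well [413.08 224.33] 12 [411, 223, 5, 4] [ 0.5129 -0.201   0.08  ]
well [394.   228.91] 11 [392, 228, 5, 3] [ 0.5021 -0.1524  0.08  ]
well [374.4  233.05] 20 [370, 231, 9, 5] [ 0.4924 -0.1025  0.08  ]
well [407.81 236.34] 97 [385, 231, 43, 11] [ 0.4828 -0.1868  0.08  ]
```

View pics/crop.png

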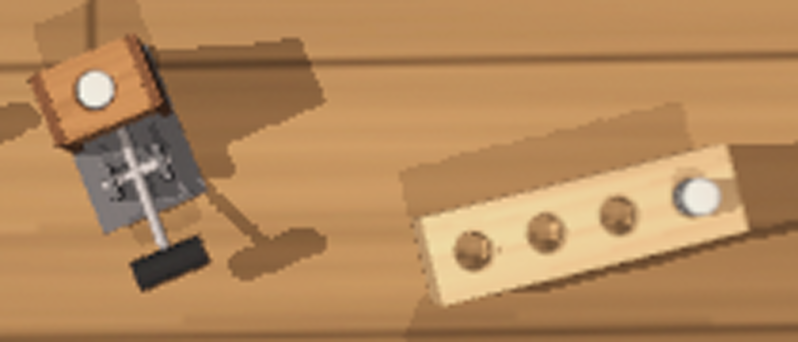

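The crop shows the pad centred at pixel (294.7,234.5) and the wells at (374.7,230.8), (393.9,226.0) and (412.9,221.3).

```bash
cat >> h.py <<'E'
def delta(p0,yaw0,p1,yaw1):
    c,s=np.cos(yaw0),np.sin(yaw0);d=np.array(p1)-p0
    dy=(yaw1-yaw0+np.pi)%(2*np.pi)-np.pi
    return np.round([(c*d[0]+s*d[1])/.3,(s*d[0]-c*d[1])/.3,-d[2]/.3,-dy/(2*np.pi)],4)
E
python3 - <<'E'
import pickle;from h import *
d=pickle.load(open('s0.pkl','rb'));s=d['top']
h=onz(s,(274.68,187.99),.107);p=onz(s,(294.7,234.5),.073)
v=(h-p)[:2];print('hole',h,'pad',p,np.hypot(*v),'yaw',np.arctan2(v[1],v[0]))
W=np.array([onz(s,(433.98,216.44),.102)]+[onz(s,q,.08) for q in((412.9,221.3),(393.9,226.05),(374.7,230.8))])[:,:2]
print(W); k=np.array([-75,-25,25,75])/1000
u=(k[:,None]*(W-W.mean(0))).sum(0);u/=np.hypot(*u);print('c',W.mean(0),'ydir',u,'yaw',np.arctan2(u[1],u[0])-np.pi/2, (W-W.mean(0))@u)
# side check
for n,P in(('tube',[*h[:2],.107]),('neigh',[*W[0],.102]),('pad',p)): print(n,proj(d['side'],P))
f=d['side']['frame'];hs=cv2.cvtColor(f,cv2.COLOR_RGB2HSV)
m=(hs[...,1]<70)&(hs[...,2]>130)
print(blobs(m,(300,195,325,215),8,300),blobs(m,(335,140,360,165),8,300),blobs(hs[...,2]<50,(340,195,370,225),8,300))
E
```

```text
hole [0.60829103 0.14625508 0.107     ] pad [0.49145801 0.09966783 0.073     ] 0.1257788735886302 yaw 0.3794289628622812
[[ 0.53173664 -0.24891574]
 [ 0.52060914 -0.20074345]
 [ 0.50932543 -0.15228443]
 [ 0.49805246 -0.10340989]]
c [ 0.51493092 -0.17633838] ydir [-0.22565771  0.97420665] yaw 0.22761810420926087 [-0.07449769 -0.02505692  0.02469844  0.07485617]
tube [312.04243653 203.35580023]
neigh [346.26927291 148.47878356]
pad [353.95632126 207.12216346]
[(array([312.26, 203.81]), 27, [309, 202, 8, 5])] [(array([346.33, 148.93]), 15, [344, 148, 6, 3])] [(array([353.39, 208.58]), 89, [348, 202, 12, 14])]
```

```bash
python3 - <<'E'
from h import *
p=[.2741,-.5888,.2494];print(delta(p,.4358,[.4894,.0989,.25],.3794),delta(p,.4358,[.40,-.25,.25],.3794))
E
```

```text
[ 1.6183 -1.7751 -0.002   0.009 ] [ 0.8572 -0.8466 -0.002   0.009 ]
```

>>> step_arm --deltas '[[[0.857,-0.847,0,0.009,0],[0.857,-0.847,0,0.009,0],[0.857,-0.847,0,0.009,0],[0.857,-0.847,0,0.009,0],[0.857,-0.847,0,0.009,0],[0.857,-0.847,0,0.009,0],[0.857,-0.847,0,0.009,0],[0.857,-0.847,0,0.009,0],[0.857,-0.847,0,0.009,0],[0.857,-0.847,0,0.009,0],[0.857,-0.847,0,0.009,0],[0.857,-0.847,0,0.009,0]]]'

```text
clock: 1.1
tool_pos: [0.3998, -0.2511, 0.2502]
tcp_rot: [3.141, 0.001, 0.379]
force: [0.4, -0.6, -0.6]
opening: 0.0005
finger_force: 0.0
```

```bash
python3 - <<'E'
from h import *
from workcell import *
o=get_obs();print(o['tool_pos'],o['tcp_rot'],o['force'])
p=o['tool_pos'];y=o['tcp_rot'][2];print(delta(p,y,[.4894,.0989,.16],.3794))
E
```

```text
[ 0.39981229 -0.25105986  0.25016231] [3.14137633e+00 5.91449995e-04 3.78678927e-01] [ 0.41207034 -0.60770816 -0.57878542]
[ 7.087e-01 -9.735e-01  3.005e-01 -1.000e-04]
```

>>> step_arm --deltas '[[[0.709,-0.973,0,0,0],[0.709,-0.973,0,0,0],[0.709,-0.973,0,0,0],[0.709,-0.973,0,0,0],[0.709,-0.973,0,0,0],[0.709,-0.973,0,0,0],[0.709,-0.973,0,0,0],[0.709,-0.973,0,0,0],[0.709,-0.973,0,0,0],[0.709,-0.973,0.2,0,0],[0.709,-0.973,0.3,0,0],[0.709,-0.973,0.4,0,0],[0.709,-0.973,0.4,0,0]]]'

```text
clock: 2.18
tool_pos: [0.4855, 0.0965, 0.1237]
tcp_rot: [-3.139, 0.013, 0.377]
force: [-0.9, -0.9, -0.6]
opening: 0.0
finger_force: 0.0
```

```bash
python3 - <<'E'
from h import *
from workcell import *
o=get_obs();print(o['tool_pos'],o['tcp_rot'],o['force'])
s=snapshot('top');f=s['frame'];g=snapshot('side')['frame']
a=cv2.resize(f[165:255,235:335],None,fx=4,fy=4);b=cv2.resize(g[165:255,295:395],None,fx=4,fy=4)
cv2.imwrite('pics/c2.png',np.hstack([a,b])[:,:,::-1])
E
```

```text
[0.485505   0.09646613 0.12365927] [-3.13930885  0.01338259  0.37657171] [-0.88650901 -0.86280437 -0.61252487]
```

View pics/c2.png

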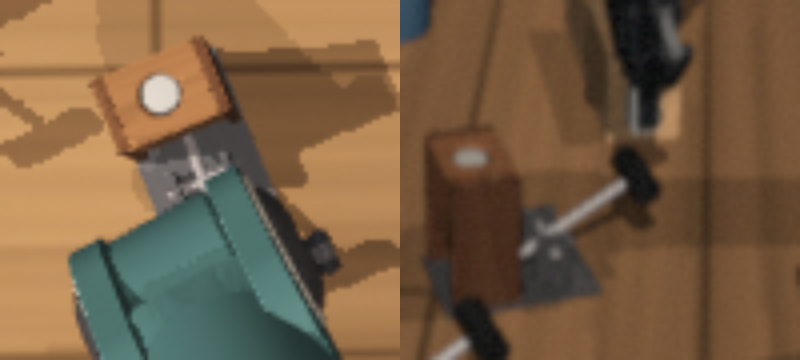

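The left half shows the arm over the pad. In the right half the fingertips sit just above the pad roller, at (640,170) in the crop, so I press down.

>>> step_arm --deltas '[[[0,0,0.05,0,0],[0,0,0.08,0,0],[0,0,0.11,0,0],[0,0,0.14,0,0],[0,0,0.17,0,0],[0,0,0.2,0,0],[0,0,0.23,0,0],[0,0,0.25,0,0],[0,0,0.26,0,0],[0,0,0.27,0,0],[0,0,0.275,0,0],[0,0,0.28,0,0],[0,0,0.28,0,0]]]'

```text
clock: 3.37
tool_pos: [0.4902, 0.0992, 0.0464]
tcp_rot: [3.141, -0.001, 0.379]
force: [-0.6, -0.3, 1.3]
opening: 0.0
finger_force: 1.1
```

>>> step_arm --deltas '[[[0,0,0.005,0,0],[0,0,0.01,0,0],[0,0,0.015,0,0],[0,0,0.02,0,0],[0,0,0.02,0,0]]]'

```text
clock: 3.78
tool_pos: [0.4906, 0.0995, 0.0435]
tcp_rot: [3.139, -0.001, 0.379]
force: [-10.2, -4.8, 38.6]
opening: 0.0
finger_force: 19.5
```

```bash
python3 - <<'E'
from h import *
from workcell import *
o=get_obs();print(o['tool_pos'],o['force'])
f=snapshot('top')['frame'];g=snapshot('side')['frame']
a=cv2.resize(f[165:255,235:335],None,fx=4,fy=4);b=cv2.resize(g[165:255,295:395],None,fx=4,fy=4)
cv2.imwrite('pics/c3.png',np.hstack([a,b])[:,:,::-1])
E
```

```text
[0.49064265 0.09950674 0.04354611] [-10.19237317  -4.78563601  38.57498066]
```

View pics/c3.png

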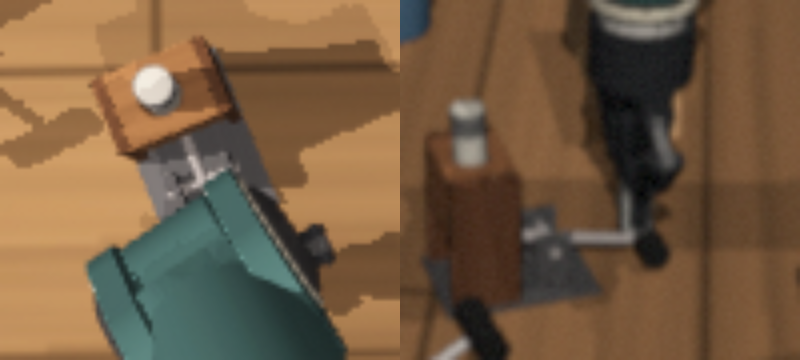

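The lever is at its stop: the force is 38 N and the tube stands proud of the block. I lift off and go over the tube.

>>> step_arm --deltas '[[[0,0,-0.05,0,0],[0,0,-0.2,0,0],[0,0,-0.35,0,0],[0,0,-0.5,0,0.8],[0.1,0,-0.6,0,0.8],[0.2,0,-0.65,0,0.8],[0.3,0,-0.65,0,0.8],[0.427,0,-0.65,0,0.8],[0.427,0,-0.65,0,0.8],[0.427,0,-0.65,0,0.8],[0.427,0,-0.65,0,0.8]]]'

```text
clock: 4.8
tool_pos: [0.608, 0.1474, 0.2343]
tcp_rot: [-3.141, 0.001, 0.38]
force: [0.0, -0.8, -0.1]
opening: 0.0683
finger_force: 0.0
```

```bash
python3 - <<'E'
from h import *
from workcell import *
o=get_obs();print(o['tool_pos'],o['tcp_rot'],o['opening'])
s=snapshot('wrist');f=s['frame'];cv2.imwrite('pics/w1.png',f[:,:,::-1])
g=snapshot('side');hs=cv2.cvtColor(g['frame'],cv2.COLOR_RGB2HSV)
print(blobs((hs[...,1]<70)&(hs[...,2]>130),(300,175,325,210),8,300),proj(g,[.6083,.1463,.147]))
print(proj(s,[.6083,.1463,.147]))
E
```

```text
[0.60804474 0.14741183 0.23428481] [-3.14069019e+00  1.25447078e-03  3.80011025e-01] 0.06825273150972003
[(array([311.43, 191.67]), 30, [308, 190, 8, 5]), (array([312.23, 202.46]), 39, [309, 200, 7, 6])] [311.8467003 190.9001671]
[322.80017401 215.6055527 ]
```

View pics/w1.png

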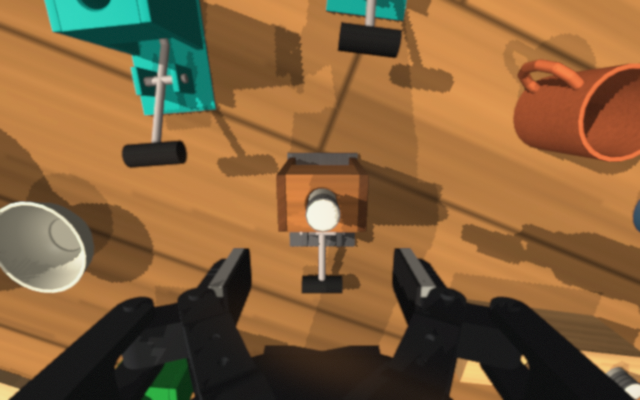

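The wrist view shows the cap at (322,215), matching the projected (323,216) midway between the fingers. I descend and grip.

>>> step_arm --deltas '[[[0,0,0.1,0,0.8],[0,0,0.2,0,0.8],[0,0,0.28,0,0.8],[0,0,0.325,0,0.8],[0,0,0.325,0,0.8],[0,0,0.325,0,0],[0,0,0.325,0,0],[0,0,0.325,0,0],[0,0,0.325,0,0],[0,0,0.325,0,0],[0,0,0.325,0,0],[0,0,0.325,0,0],[0,0,0.325,0,0]]]'

```text
clock: 5.98
tool_pos: [0.6097, 0.1471, 0.1395]
tcp_rot: [3.141, -0.003, 0.379]
force: [-0.6, 0.0, 6.6]
opening: 0.0223
finger_force: 58.8
```

>>> step_arm --deltas '[[[0,0,-0.1,0,0],[0,0,-0.2,0,0],[0,0,-0.3,0,0],[0,0,-0.36,0,0],[0,0,-0.36,0,0],[0,0,-0.36,0,0],[0,0,-0.36,0,0]]]'

```text
clock: 6.57
tool_pos: [0.6081, 0.1465, 0.2447]
tcp_rot: [3.142, 0.002, 0.379]
force: [0.3, -0.0, -0.5]
opening: 0.0222
finger_force: 59.2
```

```bash
python3 - <<'E'
from h import *
from workcell import *
o=get_obs();p=o['tool_pos'];y=o['tcp_rot'][2];print(p,o['tcp_rot'],o['opening'],o['finger_force'],o['force'])
u=np.array([-.2257,.9742]);c=np.array([.5149,-.1763])
w=[c+u*k for k in(-.025,.025,.075)];print(w)
for a in w: print(delta(p,y,[*a,.22],.2276+np.pi/2))
g=snapshot('side');hs=cv2.cvtColor(g['frame'],cv2.COLOR_RGB2HSV)
cv2.imwrite('pics/s4.png',cv2.resize(g['frame'][120:220,280:400,::-1],None,fx=5,fy=5))
E
```

```text
[0.60805777 0.14651396 0.24474967] [3.14154087e+00 1.75592922e-03 3.79017186e-01] 0.022230539941091376 59.166494607925415 [ 0.25185528 -0.00882425 -0.54028458]
[array([ 0.5205425, -0.200655 ]), array([ 0.5092575, -0.151945 ]), array([ 0.4979725, -0.103235 ])]
[-0.6992  0.9672  0.0825 -0.2259]
[-0.6741  0.8024  0.0825 -0.2259]
[-0.6489  0.6376  0.0825 -0.2259]
```

View pics/s4.png

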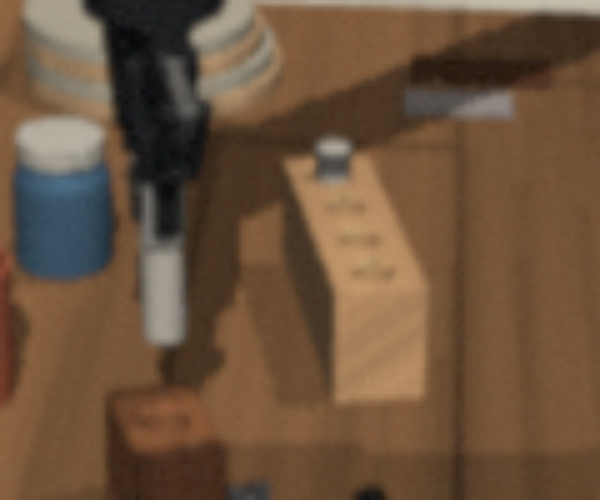

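The tube hangs upright, clear of the stand, its bottom at crop (165,340). I take it over well 3.

>>> step_arm --deltas '[[[-0.649,0.638,0,-0.226,0],[-0.649,0.638,0,-0.226,0],[-0.649,0.638,0,-0.226,0],[-0.649,0.638,0,-0.226,0],[-0.649,0.638,0,-0.226,0],[-0.649,0.638,0,-0.226,0],[-0.649,0.638,0,-0.226,0],[-0.649,0.638,0,-0.226,0],[-0.649,0.638,0,-0.226,0],[-0.649,0.638,0,-0.226,0],[-0.649,0.638,0,-0.226,0],[-0.649,0.638,0,-0.226,0],[-0.649,0.638,0.1,-0.226,0],[-0.649,0.638,0.2,-0.226,0],[-0.649,0.638,0.2,-0.226,0]]]'

```text
clock: 7.87
tool_pos: [0.4943, -0.1027, 0.1801]
tcp_rot: [-3.131, -0.006, 1.799]
force: [-0.1, 0.2, -0.6]
opening: 0.0226
finger_force: 59.2
```

```bash
python3 - <<'E'
from h import *
from workcell import *
o=get_obs();p=o['tool_pos'];y=o['tcp_rot'][2];print(p,o['tcp_rot'],o['force'])
print(delta(p,y,[.49797,-.1032,.15],.2276+np.pi/2))
f=snapshot('top')
s=snapshot('wrist');cv2.imwrite('pics/w5.png',s['frame'][:,:,::-1])
for k in (-.025,.025,.075): 
  print(proj(s,[*(np.array([.5149,-.1763])+k*np.array([-.2257,.9742])),.08]))
print('bottom',proj(s,[p[0],p[1],p[2]-.0825]),'well0cap',proj(s,[.5317,-.2489,.102]))
E
```

```text
[ 0.4943406  -0.10274588  0.18006631] [-3.13144277 -0.00563484  1.79898167] [-0.13596363  0.1979341  -0.59518322]
[-4.200e-03  1.140e-02  1.002e-01  1.000e-04]
[324.19087546 322.27117429]
[324.4002013  269.65443162]
[324.62948779 210.63389562]
bottom [319.86619666 216.27904803] well0cap [323.99838294 389.39725819]
```

View pics/w5.png

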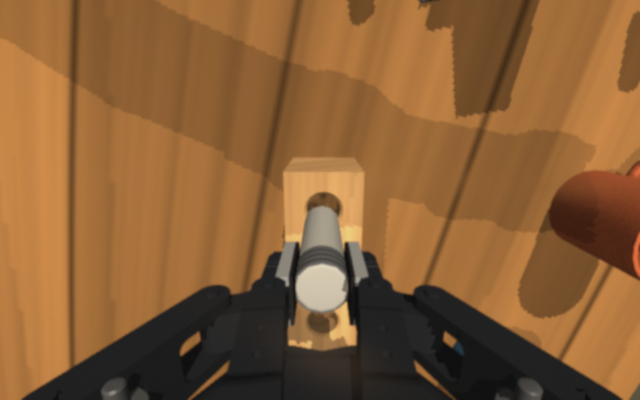

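The tube's foot, at about (322,210), is over well 3, whose rim is at (323,207). I lower it slowly.

>>> step_arm --deltas '[[[0,0,0,0,0],[0,0,0,0,0],[0,0,0.03,0,0],[0,0,0.06,0,0],[0,0,0.08,0,0],[0,0,0.1,0,0],[0,0,0.12,0,0],[0,0,0.12,0,0]]]'

```text
clock: 8.63
tool_pos: [0.5079, -0.1034, 0.1576]
tcp_rot: [3.123, 0.01, 1.8]
force: [0.9, -1.4, 44.2]
opening: 0.022
finger_force: 74.9
```

>>> step_arm --deltas '[[[0,0,-0.05,0,0],[0,0,-0.1,0,0],[0,0,-0.1,0,0],[0,0,-0.1,0,0],[0,0,-0.1,0,0],[0,0,-0.1,0,0]]]'

```text
clock: 9.13
tool_pos: [0.4979, -0.1029, 0.1785]
tcp_rot: [-3.14, -0.001, 1.799]
force: [0.0, -0.2, 0.3]
opening: 0.0222
finger_force: 69.9
```

```bash
python3 - <<'E'
from h import *
from workcell import *
o=get_obs();p=o['tool_pos'];y=o['tcp_rot'][2];print(p,o['tcp_rot'],o['force'],o['joint_velocities'].round(3))
print(delta(p,y,[.49797,-.1032,.15],.2276+np.pi/2))
s=snapshot('wrist');f=s['frame'];t=snapshot('top');g=snapshot('side')
a=cv2.resize(f[170:270,260:380],None,fx=5,fy=5)
b=cv2.resize(g['frame'][130:210,320:380],None,fx=5,fy=6.25)[:500]
cv2.imwrite('pics/w6.png',np.hstack([a[:,:480],b])[:,:,::-1])
print('bottom',proj(s,[p[0],p[1],p[2]-.0825]),'well3',proj(s,[.49797,-.1032,.08]))
E
```

```text
[ 0.49790323 -0.10293835  0.17851134] [-3.13965614e+00 -1.02306673e-03  1.79913460e+00] [ 0.04202509 -0.18777016  0.29377779] [-0.001  0.001 -0.001 -0.003 -0.001  0.001  0.001]
[-0.0009  0.      0.095   0.0001]
bottom [321.50843521 217.33876923] well3 [321.55182806 210.79536862]
```

View pics/w6.png

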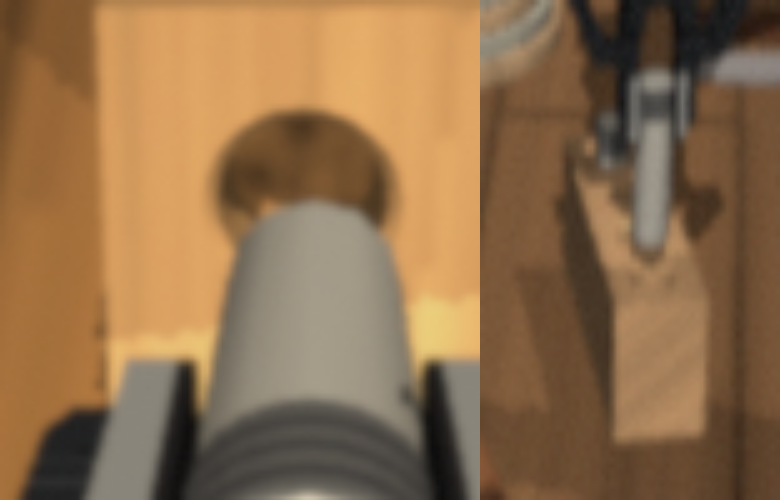

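```bash
cat >> h.py <<'E'
def circ(s,c,r):
    P=np.array([proj(s,[c[0]+r*np.cos(a),c[1]+r*np.sin(a),c[2]]) for a in np.linspace(0,6.28,60)])
    return P.min(0).round(1),P.max(0).round(1)
E
python3 - <<'E'
from h import *
from workcell import *
s=snapshot('wrist');p=get_obs()['tool_pos']
print('rim',circ(s,[.49797,-.1032,.08],.013),circ(s,[.49797,-.1032,.08],.015))
print('bot',circ(s,[p[0],p[1],p[2]-.0825],.012),'cap',circ(s,[p[0],p[1],p[2]+.0075],.012))
f=s['frame'];cv2.imwrite('pics/w7.png',f[:,:,::-1])
hs=cv2.cvtColor(f,cv2.COLOR_RGB2HSV)
print(blobs((hs[...,1]<40)&(hs[...,2]>190),(280,240,360,330),50,5000))
print('col322 ', [(r,f[r,321].tolist()) for r in range(184,224,2)])
print('edges row', [(r,[c for c in range(270,371) if hs[r,c,1]<60][:1]+[c for c in range(270,371) if hs[r,c,1]<60][-1:]) for r in range(206,250,4)])
E
```

```text
rim (array([303.7, 193.8]), array([338.3, 226.8])) (array([301. , 191.2]), array([340.9, 229.3]))
bot (array([304.5, 201. ]), array([338.7, 233.5])) cap (array([293. , 260.6]), array([349.8, 310.8]))
[]
col322  [(184, [213, 156, 94]), (186, [213, 156, 94]), (188, [212, 156, 94]), (190, [203, 149, 90]), (192, [129, 95, 57]), (194, [84, 60, 35]), (196, [89, 62, 36]), (198, [100, 70, 40]), (200, [109, 76, 44]), (202, [110, 78, 45]), (204, [115, 80, 46]), (206, [119, 83, 47]), (208, [116, 82, 49]), (210, [136, 118, 96]), (212, [159, 149, 131]), (214, [160, 151, 133]), (216, [161, 152, 134]), (218, [161, 151, 134]), (220, [163, 153, 136]), (222, [161, 152, 135])]
edges row [(206, []), (210, []), (214, [313, 333]), (218, [309, 335]), (222, [308, 337]), (226, [307, 338]), (230, [306, 339]), (234, [305, 339]), (238, [305, 340]), (242, [304, 340]), (246, [285, 358])]
```

The crop shows the tube's foot partly over the well 3 hole, with the rim matching its projection. The foot's far edge is at row 210 where 201 was expected, so the tube has either slid or tilted in the grip. I measure which.

```bash
python3 - <<'E'
from h import *
from workcell import *
import pickle
s=snapshot('wrist');g=snapshot('side');t=snapshot('top');o=get_obs();p=o['tool_pos']
pickle.dump((s,g,t,p),open('s1.pkl','wb'));print(p,o['tcp_rot'])
f=s['frame']
print('wcol',[(r,int(f[r,321].sum()),f[r,321].tolist()[2]) for r in range(240,330,4)])
f=g['frame'];print('side predicted bot',circ(g,[p[0],p[1],p[2]-.0825],.012),'cap',circ(g,[p[0],p[1],p[2]+.0075],.012))
hs=cv2.cvtColor(f,cv2.COLOR_RGB2HSV)
print(blobs((hs[...,1]<70)&(hs[...,2]>100),(340,135,365,185),15,600))
print('scol',[(r,f[r,353].tolist()) for r in range(136,178,2)])
E
```

```text
[ 0.4986214  -0.10288311  0.17950589] [-3.14123445e+00 -2.73051178e-04  1.79928597e+00]
wcol [(240, 457, 137), (244, 457, 137), (248, 441, 132), (252, 236, 73), (256, 245, 76), (260, 241, 75), (264, 218, 68), (268, 438, 133), (272, 614, 185), (276, 599, 180), (280, 594, 178), (284, 593, 177), (288, 588, 176), (292, 584, 175), (296, 582, 175), (300, 578, 173), (304, 576, 173), (308, 569, 170), (312, 565, 169), (316, 541, 162), (320, 273, 78), (324, 186, 41), (328, 202, 44)]
side predicted bot (array([350.5, 167. ]), array([357.9, 170.3])) cap (array([351.2, 141.5]), array([358.8, 144.6]))
[(array([353.66, 155.69]), 172, [350, 141, 8, 29])]
scol [(136, [75, 53, 33]), (138, [78, 56, 40]), (140, [93, 76, 64]), (142, [140, 133, 122]), (144, [99, 96, 91]), (146, [73, 70, 69]), (148, [86, 85, 81]), (150, [147, 141, 131]), (152, [151, 145, 134]), (154, [155, 147, 137]), (156, [155, 149, 136]), (158, [153, 148, 136]), (160, [154, 148, 137]), (162, [156, 150, 138]), (164, [158, 151, 141]), (166, [158, 151, 139]), (168, [144, 136, 124]), (170, [110, 86, 64]), (172, [138, 109, 75]), (174, [169, 129, 91]), (176, [162, 126, 90])]
```

```bash
python3 - <<'E'
from h import *
import pickle
from scipy.optimize import least_squares
s,g,t,p=pickle.load(open('s1.pkl','rb'))
u=np.array([-.2257,.9742,0]);z=np.array([0,0,1.])
def ex(v,c,ax,fn):
    e1=np.cross(ax,u);e1/=np.linalg.norm(e1);e2=np.cross(ax,e1)
    return fn([proj(v,c+.012*(np.cos(a)*e1+np.sin(a)*e2))[1] for a in np.linspace(0,6.28,40)])
def F(q):
    ox,dz,th=q;ax=np.cos(th)*z+np.sin(th)*u
    cap=p+u*ox+z*(.0075+dz);b=cap-.09*ax
    return cap,b,ax
def r(q):
    c,b,ax=F(q)
    return [ex(s,c,ax,min)-267.5,ex(s,c,ax,max)-318.5,ex(s,b,ax,min)-209.5,
      (ex(g,c,ax,min)-140)*2,(ex(g,b,ax,max)-168.9)*2]
R=least_squares(r,[0,0,0],x_scale=[.001,.001,.01]);print(R.x,np.round(R.fun,2));c,b,ax=F(R.x);print('cap',c,'bot',b,'bot-well3',b-np.array([.49797,-.1032,.08]),(b-np.array([.49797,-.1032,.08]))@u)
E
```

```text
[-0.00150116  0.00294756  0.04096269] [-0.43  0.63 -0.1   0.71 -0.04]
cap [ 0.49896021 -0.10434554  0.18995345] bot [ 0.49979205 -0.10793606  0.10002895] bot-well3 [ 0.00182205 -0.00473606  0.02002895] -0.005025110839941601
```

>>> step_arm --deltas '[[[0.0167,-0.002,0,0,0],[0.0167,-0.002,0,0,0],[0.0167,-0.002,0,0,0],[0.0167,-0.002,0.03,0,0],[0.0167,-0.002,0.05,0,0],[0.0167,-0.002,0.065,0,0],[0.0167,-0.002,0.075,0,0],[0.0167,-0.002,0.085,0,0],[0.0167,-0.002,0.095,0,0],[0.0167,-0.002,0.095,0,0]]]'

```text
clock: 10.32
tool_pos: [0.4963, -0.0984, 0.1505]
tcp_rot: [-3.14, -0.0, 1.799]
force: [-1.8, -0.6, -1.4]
opening: 0.0224
finger_force: 69.7
```

It is in the mouth. Next I feel for the floor.

>>> step_arm --deltas '[[[0,0,0.015,0,0],[0,0,0.03,0,0],[0,0,0.04,0,0],[0,0,0.045,0,0],[0,0,0.05,0,0],[0,0,0.055,0,0],[0,0,0.055,0,0]]]'

```text
clock: 10.9
tool_pos: [0.4969, -0.0988, 0.1361]
tcp_rot: [-3.14, 0.002, 1.799]
force: [-8.2, -3.0, 15.2]
opening: 0.0219
finger_force: 72.0
```

>>> step_arm --deltas '[[[0,0,0.005,0,0],[0,0,0.01,0,0],[0,0,0.015,0,0],[0,0,0.015,0,0]]]'

```text
clock: 11.23
tool_pos: [0.4987, -0.0992, 0.1353]
tcp_rot: [3.14, 0.006, 1.799]
force: [-14.5, -2.9, 44.4]
opening: 0.0221
finger_force: 77.9
```

Well 3 is stuck: 44 N moved it under 1 mm. On to well 2.

>>> step_arm --deltas '[[[0,0,-0.05,0,0],[0,0,-0.1,0,0],[0,0,-0.16,0,0],[0,0,-0.17,0,0],[-0.08,-0.003,-0.17,0,0],[-0.167,-0.003,-0.17,0,0],[-0.167,-0.003,-0.17,0,0],[-0.167,-0.003,-0.17,0,0],[-0.167,-0.003,-0.17,0,0],[-0.167,-0.003,-0.17,0,0]]]'

```text
clock: 12.07
tool_pos: [0.5075, -0.1458, 0.181]
tcp_rot: [3.141, -0.001, 1.801]
force: [-0.3, -0.5, -0.7]
opening: 0.0224
finger_force: 72.1
```

```bash
cat > m.py <<'E'
from h import *
from workcell import *
from scipy.optimize import least_squares
import sys
k=float(sys.argv[1]);W=np.array([.5149,-.1763])+k*np.array([-.2257,.9742])
o=get_obs();p=o['tool_pos'];print(p,o['tcp_rot'],o['force'])
s=snapshot('wrist');f=s['frame'].astype(int)
print('rim pred',circ(s,[*W,.08],.015),'inner',circ(s,[*W,.08],.013),'cap0',circ(s,[*p[:2],p[2]+.01],.012))
print('col',[(r,*f[r,321]) for r in range(190,330,3)])
hs=cv2.cvtColor(s['frame'],cv2.COLOR_RGB2HSV)
for r in(226,232,238): c=[x for x in range(290,355) if hs[r,x,1]<60];print(r,c[:1],c[-1:])
E
python3 m.py .025
```

```text
[ 0.50753972 -0.14581207  0.18096928] [ 3.14121382e+00 -8.68538938e-04  1.80088613e+00] [-0.29306445 -0.45250369 -0.66682813]
rim pred (array([302. , 198.4]), array([341.3, 235.7])) inner (array([304.6, 201. ]), array([338.7, 233.3])) cap0 (array([292.3, 263. ]), array([350.1, 314. ]))
col [(190, np.int64(223), np.int64(165), np.int64(100)), (193, np.int64(225), np.int64(171), np.int64(104)), (196, np.int64(229), np.int64(191), np.int64(116)), (199, np.int64(162), np.int64(127), np.int64(77)), (202, np.int64(109), np.int64(77), np.int64(44)), (205, np.int64(132), np.int64(92), np.int64(53)), (208, np.int64(141), np.int64(100), np.int64(59)), (211, np.int64(158), np.int64(145), np.int64(126)), (214, np.int64(160), np.int64(151), np.int64(133)), (217, np.int64(159), np.int64(150), np.int64(133)), (220, np.int64(161), np.int64(151), np.int64(134)), (223, np.int64(161), np.int64(152), np.int64(134)), (226, np.int64(161), np.int64(153), np.int64(135)), (229, np.int64(160), np.int64(152), np.int64(134)), (232, np.int64(162), np.int64(152), np.int64(134)), (235, np.int64(162), np.int64(152)
[... 952 characters left out ...]
(207), np.int64(194), np.int64(171)), (295, np.int64(205), np.int64(193), np.int64(171)), (298, np.int64(204), np.int64(193), np.int64(170)), (301, np.int64(203), np.int64(191), np.int64(169)), (304, np.int64(203), np.int64(191), np.int64(169)), (307, np.int64(201), np.int64(190), np.int64(167)), (310, np.int64(200), np.int64(189), np.int64(166)), (313, np.int64(199), np.int64(187), np.int64(165)), (316, np.int64(196), np.int64(185), np.int64(163)), (319, np.int64(149), np.int64(140), np.int64(124)), (322, np.int64(57), np.int64(55), np.int64(50)), (325, np.int64(48), np.int64(45), np.int64(40)), (328, np.int64(49), np.int64(46), np.int64(41))]
226 [303] [335]
232 [303] [336]
238 [302] [337]
```

>>> step_arm --deltas '[[[-0.004,0.004,0,0,0],[-0.004,0.004,0.02,0,0],[-0.004,0.004,0.04,0,0],[-0.004,0.004,0.055,0,0],[-0.004,0.004,0.07,0,0],[-0.004,0.004,0.085,0,0],[-0.004,0.004,0.1,0,0],[-0.004,0.004,0.11,0,0],[-0.004,0.004,0.12,0,0],[-0.004,0.004,0.13,0,0],[-0.004,0.004,0.14,0,0],[-0.004,0.004,0.145,0,0],[-0.004,0.004,0.145,0,0]]]'

```text
clock: 13.2
tool_pos: [0.5087, -0.1481, 0.1374]
tcp_rot: [-3.141, -0.0, 1.799]
force: [-0.2, -0.7, -1.3]
opening: 0.0223
finger_force: 72.1
```

>>> step_arm --deltas '[[[0,0,0.008,0,0],[0,0,0.016,0,0],[0,0,0.022,0,0],[0,0,0.028,0,0],[0,0,0.034,0,0],[0,0,0.034,0,0]]]'

```text
clock: 13.7
tool_pos: [0.5092, -0.1482, 0.1275]
tcp_rot: [3.141, 0.0, 1.799]
force: [0.2, -0.8, 3.1]
opening: 0.0224
finger_force: 72.5
```

It yields: the TCP is at 0.1275, 8 mm below where well 3 stopped. I continue.

>>> step_arm --deltas '[[[0,0,0.01,0,0],[0,0,0.02,0,0],[0,0,0.03,0,0],[0,0,0.04,0,0],[0,0,0.05,0,0],[0,0,0.06,0,0],[0,0,0.065,0,0],[0,0,0.065,0,0]]]'

```text
clock: 14.37
tool_pos: [0.5088, -0.1485, 0.108]
tcp_rot: [-3.141, 0.0, 1.799]
force: [-0.0, -1.5, 2.6]
opening: 0.0221
finger_force: 72.6
```

>>> step_arm --deltas '[[[0,0,0,0,0.6],[0,0,0,0,0.6],[0,0,0,0,0.6],[0,0,0,0,0.6],[0,0,0,0,0.6],[0,0,-0.1,0,0.6],[0,0,-0.2,0,0.6],[-0.012,0,-0.22,0,0],[-0.012,0,-0.22,0,0],[-0.012,0,-0.22,0,0],[-0.012,0,-0.22,0,0],[-0.012,0,-0.22,0,0],[-0.012,0,-0.22,0,0]]]'

```text
clock: 15.45
tool_pos: [0.509, -0.1513, 0.1729]
tcp_rot: [-3.14, -0.001, 1.799]
force: [0.6, -0.4, 0.1]
opening: 0.0001
finger_force: 0.0
```

```bash
python3 - <<'E'
from h import *
from workcell import *
o=get_obs();print(o['tool_pos'],o['tcp_rot'],o['opening'],o['force'])
g=snapshot('side');hs=cv2.cvtColor(g['frame'],cv2.COLOR_RGB2HSV)
print(blobs((hs[...,1]<70)&(hs[...,2]>100),(335,135,365,185),6,600))
for z in(.102,.11,.118,.125,.148): print(z,proj(g,[.5093,-.152,z]))
a=cv2.resize(g['frame'][120:200,310:400],None,fx=5,fy=5);s=snapshot('wrist')['frame'][200:400,240:420]
cv2.imwrite('pics/f8.png',np.hstack([a[:400],cv2.resize(s,(350,400))])[:,:,::-1])
E
```

```text
[ 0.50904134 -0.1513341   0.17294403] [-3.13986759e+00 -1.25451483e-03  1.79939904e+00] 5.3564030732995214e-05 [ 0.56762838 -0.38928495  0.0641189 ]
[(array([351., 142.]), 9, [351, 138, 1, 9]), (array([362.58, 140.11]), 19, [361, 138, 4, 5]), (array([345.5, 155.5]), 6, [344, 155, 4, 2]), (array([352.  , 156.25]), 24, [349, 155, 7, 4]), (array([351.5, 165. ]), 42, [349, 162, 6, 7])]
0.102 [351.57345426 160.61316547]
0.11 [351.63614014 158.43156739]
0.118 [351.69900154 156.23973806]
0.125 [351.7541489  154.31345861]
0.148 [351.93628692 147.92847654]
```

View pics/f8.png

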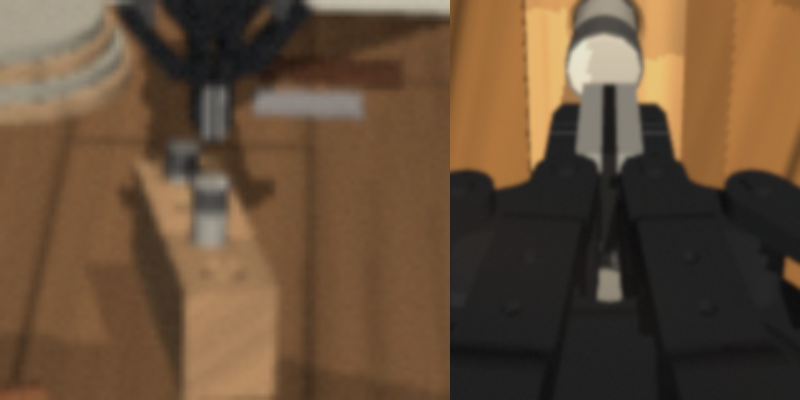

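The tube stands upright in well 2 with its cap at side pixel (352,156), about 0.118 m high. The shut fingers are centred above it, so I press the cap.

>>> step_arm --deltas '[[[0,0,0.05,0,0],[0,0,0.09,0,0],[0,0,0.11,0,0],[0,0,0.125,0,0],[0,0,0.14,0,0],[0,0,0.15,0,0],[0,0,0.16,0,0],[0,0,0.167,0,0],[0,0,0.174,0,0],[0,0,0.174,0,0]]]'

```text
clock: 16.38
tool_pos: [0.5098, -0.1513, 0.122]
tcp_rot: [-3.142, -0.0, 1.8]
force: [-0.7, 0.1, 1.5]
opening: -0.0002
finger_force: 0.8
```

>>> step_arm --deltas '[[[0,0,0.005,0,0],[0,0,0.01,0,0],[0,0,0.015,0,0],[0,0,0.02,0,0],[0,0,0.02,0,0]]]'

```text
clock: 16.8
tool_pos: [0.5104, -0.1511, 0.1206]
tcp_rot: [-3.141, 0.003, 1.8]
force: [-15.2, 4.0, 44.2]
opening: 0.0002
finger_force: 21.9
```

The floor is bottomed: 44 N with the tips at 0.1016 m, which is home. I retreat straight up.

>>> step_arm --deltas '[[[0,0,-0.03,0,0],[0,0,-0.1,0,0],[0,0,-0.2,0,0],[0,0,-0.35,0,0],[0,0,-0.5,0,0],[0,0,-0.5,0,0],[0,0,-0.5,0,0],[0,0,-0.5,0,0]]]'

```text
clock: 17.47
tool_pos: [0.5094, -0.1519, 0.2655]
tcp_rot: [-3.141, 0.001, 1.799]
force: [-0.2, -0.4, -0.4]
opening: 0.0003
finger_force: 0.0
```

```bash
python3 - <<'E'
from h import *
from workcell import *
o=get_obs();print(o['tool_pos'],o['force'])
g=snapshot('side');hs=cv2.cvtColor(g['frame'],cv2.COLOR_RGB2HSV)
print(blobs((hs[...,1]<70)&(hs[...,2]>110),(338,140,362,172),4,300))
for n,P in(('tube home cap',[.5093,-.152,.102]),('neigh',[.5317,-.2489,.102])): print(n,proj(g,P))
E
```

```text
[ 0.50937845 -0.1519326   0.26552643] [-0.17311383 -0.42286634 -0.44137251]
[(array([346.32, 149.  ]), 19, [343, 148, 7, 3]), (array([346.  , 155.38]), 8, [344, 155, 5, 2]), (array([351.73, 161.32]), 22, [349, 160, 7, 4]), (array([352.  , 167.67]), 9, [349, 167, 6, 2])]
tube home cap [351.57345426 160.61316547]
neigh [346.27951465 148.48099251]
```

The tube's cap sits at its home height and the neighbour has not moved.

```bash
python3 -c "
from workcell import *
print(job_done())"
```

```text
the job is handed in; nothing more can be done
None
```

I pressed the lever to its stop, took the tube out and pressed it fully home in well 2, the one with the working floor (well 3 was stuck); the final camera check showed its cap at home height and the neighbour unmoved, and the job is handed in with the gripper clear (no verdict came back).

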